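# Snug the adjustable wrench on the check nut and pull it to the stop

### The arm

A 7-joint arm with a two-finger parallel gripper is mounted at the origin on the work surface. World frame = base frame: x ahead of the robot, y to its left, z up, the work surface at z = 0. Lengths are in m, angles in rad, forces in N, time in s.
With the tool pointing down it reaches from about 0.4 to 0.9 m from the base axis. Payload 5.6 kg.
Tool frame: the origin (TCP) lies midway between the tips of the shut fingers; the grasp point (between the pads) lies 19 mm behind it; y points along the fingers, z is the direction in which the jaws open and shut, and the axes are right-handed (so a half turn about y gives the same grasp; the last joint's range is limited). The gripper opens to 92 mm and grips with 3 to 60 N. Pads are 20 mm wide; open, the fingers measure 128 mm over their backs; the gripper's body (75 mm by 189 mm) begins 69 mm behind the grasp point.
Start: joints at [1.148, 0.468, -0.012, 1.603, 0.006, 1.071, -0.056], TCP at [0.241, -0.604, 0.215] pointing down, gripper open.
Joint ranges: [-2.53, 2.53], [-0.31, 2.02], [-1.57, 1.55], [0.28, 2.44], [-1.29, 4.43], [0.15, 1.84], [-2.92, 2.92]. Speed limits (rad/s): [2.57, 2.57, 3.14, 3.14, 3.14, 3.14, 3.14].

### API

Orientations are given as a 3x3 rotation matrix whose columns are the frame's x, y, z axes.
In Python, from station import env, effector, solver, viewer, workorder, search_frame, tip_of gives the robot as it stands. Calls block until the motion is done:
- env.reach(position, orientation): joint-space move of the TCP to a pose.
- env.movel(position, frame=None, rate=0.15): straight line of the TCP; frame=None keeps the orientation; rate is the mean speed in m/s.
- env.goto_joints(angles): joint-space move.
- effector.release() and effector.grasp(squeeze=None): open the fingers fully, or close them until they stop; squeeze is the grip in N (None keeps the last).
- env.pause(seconds).
- solver.inverse_kinematics(position, orientation): joint angles nearest the present ones, or None.
- env.sense(): the state.
- viewer.read_camera(name): name is "scene" or "top" or "wrist"; returns (picture, depth): 384x512x3 uint8, red, green, blue; 384x512 float32, m along the optical axis (not along the pixel's ray), 0 where there is no reading.
- viewer.camera_info(name): a dict with "intrinsics" (3x3 intrinsics, pixels), "eye" and "rotation" of the camera in the world; the wrist camera has in their place "T_tool_cam" (4x4, takes a point from camera to tool coordinates, whose origin is the TCP and whose axes are the tool frame's). Camera axes: x right, y up, looking along -z (the intrinsics and any distortion apply to the point x, -y, -z); pixel columns grow to the right and rows downward; lengths in m; the calibration is good to about 2 mm. A picture is of the moment at which its call begins: read the wrist's pose just before it. camera_info takes no time and is no camera call.
A pose or a line that the arm cannot do raises env.PlanningError and nothing moves.
- workorder.finish_job(): hands the job in, once; it reports no verdict.
Trained networks look in the newest picture that a camera, given by its name, has taken for a name from the list of things; names that differ only in an ending like _2 or _b are one class to them, and where a whole thing is asked for, a point or a joint stands for the part that bears it (a point fixed in the world has none). Each returns a list of dicts, best first, with "score" (0 to 1); they miss things now and then, are a little off and sometimes report something else, mostly with a low value. They report only what shows in the picture. A call takes as long as a camera call. They do not tell look-alikes from the thing itself.
- search_frame(camera, name): "at" ([x, y, z] in m, in world coordinates, good to about 4 mm: the middle of the surface that is visible of it).
- tip_of(camera, name): "at" ([x, y, z] in m, in world coordinates, good to about 4 mm: a listed point, or the origin of a listed thing).
The state is a dict: "t": time; "joint_positions": joint angles; "joint_velocities": joint speeds; "tau": joint torques, N m; "ee_pos": TCP position; "tcp_rot": TCP orientation; "wrist_force": force on the tool from outside, world axes, zero at the start; "moment": the same for the moment, N m; "gripper_width": finger opening in m.
Only numpy, scipy, OpenCV 4.12 (cv2) and the standard library are available. Lean on these libraries where they do the work, as an engineer would, in place of code of your own. Each camera call takes 0.05 s, during which the arm holds its last target. There are 200 camera calls.

### The job

On the dark steel check block, roll the brass worm of the adjustable wrench with a fingertip until its jaw has closed snugly on the brass nut, before turning anything. Then swing the wrench's handle clockwise (seen from above) up to the red stop post so that the nut turns with it, and let go.

Things in the scene. Friction and masses are not known exactly. Their poses are not given: they have to be found in the camera images.
- worm: Brass knurled worm in the adjustable wrench's head, a level cylinder 24 mm across, 30 mm long along its y (across the handle). Origin: its centre, 29 mm up; its top is 41 mm up, 11 mm proud of the head. Press a closed fingertip on its top with 5 to 15 N and drag level from nut towards handle: the jaw closes 4 mm per 12 mm. Back-drag opens it, so lift. Needs about 2 N of drag; once snug the tip slips.
- nut: Brass hex nut, 36 mm across flats, 20 mm high, loose round a fixed upright stud 20 mm thick (top 33 mm up), between the jaws of the adjustable wrench, which lies flat and turns about this stud. Origin: centre of its underside, 10 mm above the table, z up; its x points along the handle at the start. Worm centre 46 mm from the nut's axis.
- handle (a point): Point on the centre line of the wrench's blue and steel handle, 170 mm from the nut's axis, 22 mm up; x points along the handle away from the nut, z up. The handle is straight, 25 mm wide, from 14 to 30 mm above the table, its round end 262 mm from the nut's axis. Bare table below it beyond 135 mm from the nut.
- jaw (a joint): Travel of the moving jaw in m: 0 wide open; about 0.010 snug, the nut nipped between both jaws.
- wrench (a joint): Angle of the wrench about the nut's axis in rad: 0 at the start, grows clockwise seen from above; at 0.50 the handle rests on the red stop post (12 mm thick, 38 mm tall, about 100 mm from the nut's axis). Needs about 2 N at point handle; stays where it is left.
Mind the look-alikes: they are no part of the job. There is more than one size of the nut; the one meant has the size given above.

How it is judged:
On the way, in this order (a step that is already met when the one before it is completed fails the run):
1. the jaw is closed snugly on the nut (jaw travel above 8.5 mm) with a finger on the worm, the wrench not yet turned by more than 0.12 rad (value of joint jaw above 0.0085 m and contact force between the fingers and worm above 0.2 N and value of joint wrench below 0.12 rad), for 0.1 s.
2. the wrench is swung clockwise to within 10 degrees of the stop post with its jaw still snug (value of joint wrench above 0.32 rad and value of joint jaw above 0.0085 m), for 0.1 s.
At the end, for the whole second after the job is handed in: The wrench stands within 10 degrees of the stop post (above 0.32 rad), its jaw is snug on the nut (travel above 8.5 mm), and the nut lies flat, at rest, turned along with the wrench (within 10 degrees) (all of step 2 and angle between the x axis of nut and the y axis of worm, either way round above 1.39 rad and angle between nut's own z axis and vertical below 0.15 rad and linear speed of nut below 0.03 m/s); the robot touches nothing.
It also fails if it takes over 48 s, if anything falls off the work surface, if the arm or the gripper's body presses on something with over 40 N, if the wrist force passes 120 N, or if a joint passes its speed limit or range.

## Working session

There is one attempt and no reset: what is moved stays moved. The work goes in short steps, each a Python script; the robot and the scene stay as the last script left them, time stands still between calls to the robot, and variables do not carry over. Pictures are saved under pics/ and viewed, about 8 in all and at most 12, crops included, and the job is handed in when it is done.

```bash
mkdir -p pics; ls; python3 - <<'E'
from station import env, viewer, search_frame, tip_of
import cv2,numpy as np
for c in ("top","scene"):
    im,d=viewer.read_camera(c); cv2.imwrite(f"pics/{c}1.png",im[:,:,::-1]); np.save(f"pics/{c}1d.npy",d)
    i=viewer.camera_info(c); print(c,{k:np.round(v,3).tolist() if not isinstance(v,str) else v for k,v in i.items()})
    for n in ("worm","nut","handle"):
        for f in (search_frame,tip_of):
            try: print(c,n,f.__name__,[(np.round(r["at"],3).tolist(),round(r["score"],2)) for r in f(c,n)])
            except Exception as e: print(c,n,f.__name__,e)
print(env.sense()["t"])
E
```

```text
pics
top {'intrinsics': [[389.206, 0.0, 259.052], [0.0, 389.206, 203.417], [0.0, 0.0, 1.0]], 'eye': [0.584, 0.075, 0.706], 'rotation': [[-0.027, 0.996, -0.088], [-1.0, -0.028, -0.01], [-0.012, 0.088, 0.996]]}
top worm call [([0.557, 0.085, 0.042], 0.55)]
top worm call [([0.555, 0.087, 0.03], 0.7)]
top nut call [([0.592, 0.264, 0.027], 0.67), ([0.697, 0.168, 0.032], 0.65), ([0.564, 0.129, 0.029], 0.53)]
top nut call [([0.592, 0.267, -0.003], 0.93), ([0.695, 0.167, 0.003], 0.82)]
top handle call [([0.547, 0.058, 0.031], 0.68)]
top handle call []
scene {'intrinsics': [[425.511, 0.0, 262.936], [0.0, 425.511, 188.369], [0.0, 0.0, 1.0]], 'eye': [1.131, 0.21, 0.514], 'rotation': [[-0.236, -0.658, 0.715], [0.972, -0.151, 0.182], [-0.012, 0.738, 0.675]]}
scene worm call [([0.566, 0.087, 0.042], 0.67)]
scene worm call [([0.56, 0.084, 0.032], 0.8)]
scene nut call [([0.601, 0.264, 0.022], 0.93), ([0.7, 0.164, 0.022], 0.78), ([0.567, 0.13, 0.033], 0.55)]
scene nut call [([0.563, 0.13, 0.012], 0.61), ([0.588, 0.264, -0.006], 0.56)]
scene handle call [([0.551, 0.069, 0.03], 0.68)]
scene handle call [([0.537, -0.034, 0.019], 0.66)]
0.7
```

View pics/top1.png

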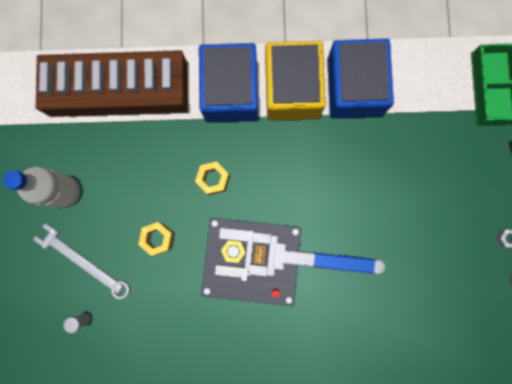

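View pics/scene1.png

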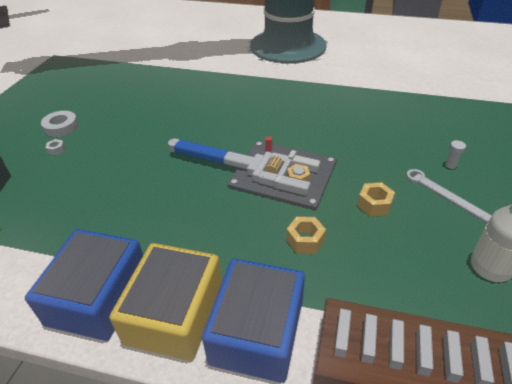

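The top view shows the nut and stud at about (233,252), the worm at (260,254), the handle's round end at (379,267) and the red post at (276,294). The loose nuts at (155,239) and (212,178) are look-alikes. The scene view agrees. Next I'll measure the nut axis and the handle line.

```bash
cat > h.py <<'E'
import numpy as np, cv2
from station import env, effector, solver, viewer
def world(c, uv, z=None, d=None):
    i=viewer.camera_info(c); K=np.array(i["intrinsics"]);R=np.array(i["rotation"]);e=np.array(i["eye"])
    uv=np.atleast_2d(uv).astype(float)
    r=np.c_[(uv[:,0]-K[0,2])/K[0,0], -(uv[:,1]-K[1,2])/K[1,1], -np.ones(len(uv))]
    w=r@R.T
    s=(z-e[2])/w[:,2] if z is not None else d
    return e+w*np.reshape(s,(-1,1))
E
python3 - <<'E'
from h import *
im=cv2.imread("pics/top1.png"); d=np.load("pics/top1d.npy")
hsv=cv2.cvtColor(im,cv2.COLOR_BGR2HSV)
v,u=np.mgrid[:384,:512]
P=world("top",np.c_[u.ravel(),v.ravel()],d=d.ravel()).reshape(384,512,3)
for uv in [(233,252),(260,254),(247,254),(300,259),(345,264),(379,267),(276,294),(285,225),(320,330)]: print(uv,hsv[uv[1],uv[0]],P[uv[1],uv[0]].round(3))
box=(u>190)&(u<400)&(v>210)&(v<310)
print("heights above .024 beyond col 290")
m=box&(P[...,2]>.022)&(u>288)&(v>240)&(v<285)
q=P[m]; xs=np.median(q[:,2]); print(m.sum(),xs)
# centre line per column
cols=np.arange(290,384); c=np.array([[cc,np.mean(v[:,cc][m[:,cc]])] for cc in cols if m[:,cc].sum()>3])
C=world("top",c,z=.030); vx,vy,x0,y0=cv2.fitLine(C[:,:2].astype(np.float32),cv2.DIST_HUBER,0,.01,.01).ravel()
print("line",vx,vy,x0,y0,"end",C[-1],q[:,1].min())
def cen(mm,z,n):
    k=np.argwhere(mm)[:,::-1]; print(n,len(k),k.mean(0).round(1),world("top",k.mean(0),z=z).round(4), 'extent centre',world("top",(k.min(0)+k.max(0))/2,z=z).round(4))
H,S,V=cv2.split(hsv)
cen(box&(abs(u-233)<16)&(abs(v-252)<16)&(H>15)&(H<35)&(S>110)&(V>120),.03,"nut")
cen(box&(abs(u-233)<7)&(abs(v-252)<7)&(S<70)&(V>120),.033,"stud")
cen(box&(abs(u-261)<16)&(abs(v-254)<18)&(P[...,2]>.034),.041,"worm")
cen(box&((H<8)|(H>172))&(S>150)&(V>100),.038,"post")
big=cv2.resize(im[205:315,190:400],None,fx=3.8,fy=3.8,interpolation=cv2.INTER_CUBIC); cv2.imwrite("pics/crop1.png",big)
print(env.sense()["tcp_rot"], env.sense()["gripper_width"])
E
```

```text
(233, 252) [115   6 247] [0.561 0.129 0.034]
(260, 254) [ 19 149 216] [0.557 0.082 0.04 ]
(247, 254) [113  10 225] [0.557 0.105 0.029]
(300, 259) [116   9 235] [0.546 0.014 0.029]
(345, 264) [110 184 216] [ 0.536 -0.063  0.03 ]
(379, 267) [113  15 209] [ 0.529 -0.121  0.028]
(276, 294) [  1 184 244] [0.489 0.057 0.039]
(285, 225) [ 82  59 112] [0.606 0.036 0.007]
(320, 330) [ 77  99 139] [ 0.42  -0.019  0.002]
heights above .024 beyond col 290
1385 0.029691093786390566
line 0.13144924 0.9913229 0.5376447 -0.06269814 end [ 0.52889837 -0.12746642  0.03      ] -0.12994233929649623
nut 237 [233.4 250.9] [[0.563  0.1281 0.03  ]] extent centre [[0.5629 0.1288 0.03  ]]
stud 120 [233.  251.2] [[0.5626 0.1286 0.033 ]] extent centre [[0.5622 0.1286 0.033 ]]
worm 224 [259.5 254.4] [[0.5563 0.0832 0.041 ]] extent centre [[0.5544 0.0807 0.041 ]]
post 38 [275.5 293. ] [[0.4909 0.058  0.038 ]] extent centre [[0.4909 0.058  0.038 ]]
[[-9.28785213e-01 -6.94864994e-06  3.70618440e-01]
 [-3.70618440e-01 -4.25461129e-05 -9.28785212e-01]
 [ 2.22221773e-05 -9.99999999e-01  3.69409027e-05]] 0.09206966214820926
```

View pics/crop1.png

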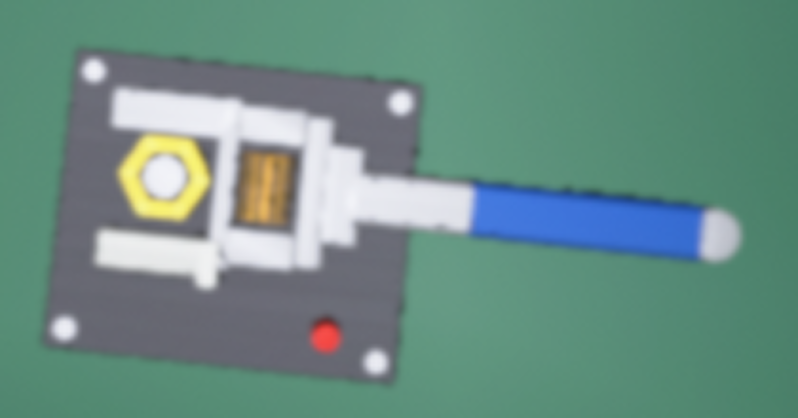

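Measurements agree: the handle line passes through the stud, the worm sits 46 mm along it, and the handle end is at 261 mm. Next is the approach, pressing with force feedback, and a first short stroke.

```bash
cat >> h.py <<'E'
N=np.array([.5628,.1286]); u=np.array([-.1314,-.9913]); u/=np.linalg.norm(u)
X=np.r_[u,0]; Y=np.array([0,0,-1.]); R0=np.c_[X,Y,np.cross(X,Y)]
def at(r,z,side=0): p=N+u*r+np.array([-u[1],u[0]])*side; return np.r_[p,z]   # side>0: towards +x
def fw(): return np.array(env.sense()["wrist_force"])
def press(r,target=9.,z=.045):
    env.movel(at(r,z),R0,rate=.08); f0=fw()
    while z>.034:
        z-=.0005; env.movel(at(r,z),rate=.02); f=fw()-f0
        if f[2]>target: break
    return z,f0,f
def stroke(r0=.039,r1=.053,target=9.,n=7):
    z,f0,f=press(r0,target); print("contact z",round(z,4),f.round(1),env.sense()["ee_pos"].round(4) if hasattr(env.sense()["ee_pos"],'round') else env.sense()["ee_pos"])
    for r in np.linspace(r0,r1,n+1)[1:]:
        env.movel(at(r,z),rate=.03); f=fw()-f0
        print(round(r,4),f.round(1))
        if f[2]<7: z-=.0004
        elif f[2]>12: z+=.0004
    env.movel(at(r1,z+.012),rate=.08); print("t",env.sense()["t"])
E
python3 - <<'E'
from h import *
effector.grasp(10)
env.reach(at(.039,.10),R0)
env.movel(at(.039,.05),R0)
print(env.sense()["t"],fw(),env.sense()["ee_pos"])
stroke()
im,d=viewer.read_camera("top"); cv2.imwrite("pics/top2.png",im[:,:,::-1])
cv2.imwrite("pics/s2.png",viewer.read_camera("scene")[0][130:215,150:360,::-1].repeat(4,0).repeat(4,1)[:,:800])
E
```

```text
5.2417 [0.02762884 0.05492157 0.45213459] [0.55769009 0.08998661 0.04994134]
contact z 0.04 [-3.6 -0.6 12.1] [0.5578 0.09   0.0411]
0.041 [-3.1  1.  10.3]
0.043 [-3.4  1.9  9.6]
0.045 [-3.   3.4 10.1]
0.047 [-2.6  1.7  9.4]
0.049 [-2.6  2.4  9.4]
0.051 [-2.6  2.4 10.4]
0.053 [-2.4  2.3  8.5]
t 10.0417
```

```bash
python3 - <<'E'
from h import *
import h
h.press.__defaults__=(9.,.0425)
for k in range(2):
    env.movel(at(.039,.052),rate=.15)
    stroke(r1=.054,n=5)
im,d=viewer.read_camera("scene"); cv2.imwrite("pics/s3.png",cv2.resize(im[130:215,200:350,::-1],None,fx=5,fy=5,interpolation=cv2.INTER_CUBIC))
E
```

```text
contact z 0.04 [-3.3 -2.2 11.7] [0.5578 0.09   0.0411]
0.042 [-3.7 -0.9 10.2]
0.045 [-3.5 -0.8 10. ]
0.048 [-3.1  0.4  9.4]
0.051 [-3.6  0.1  9.2]
0.054 [-2.9  1.4  9.7]
t 13.4583
contact z 0.04 [-1.8 -0.6 10.7] [0.5578 0.09   0.0411]
0.042 [-0.8  2.5  8.8]
0.045 [-0.6  3.   7.3]
0.048 [0.7 3.9 6.4]
0.051 [-0.   5.8  7.9]
0.054 [1.  4.5 8.4]
t 16.775
```

View pics/s3.png

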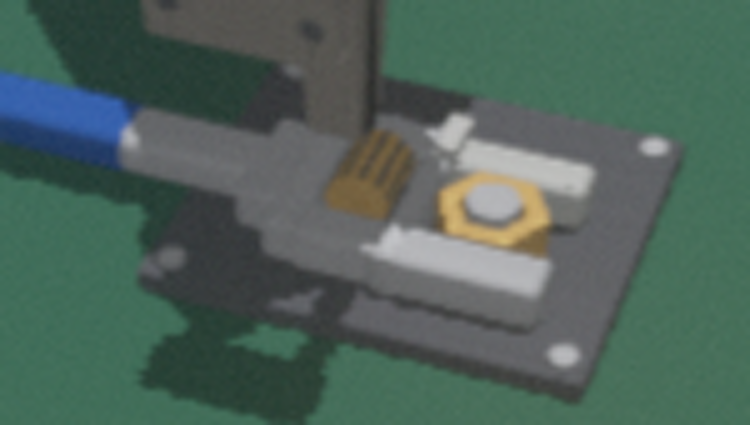

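The scene crop shows the nut at (495,205), close to the near jaw, with a gap still showing to the far jaw at (525,165). I'll do more strokes. Once the jaw is snug the tip just slips.

```bash
python3 - <<'E'
from h import *
import h
h.press.__defaults__=(10.,.0425)
for k in range(2):
    env.movel(at(.039,.052),rate=.15)
    stroke(r1=.054,n=5,target=10)
env.movel(at(.06,.12),rate=.25)
env.movel(at(.17,.10,.05),rate=.25)
for c,(a,b,e,f) in dict(scene=(130,215,200,350),top=(210,315,190,330)).items():
    im,d=viewer.read_camera(c); cv2.imwrite(f"pics/{c}4.png",cv2.resize(im[a:b,e:f,::-1],None,fx=5,fy=5,interpolation=cv2.INTER_CUBIC))
print(env.sense()["t"])
E
```

```text
contact z 0.04 [-3.2  0.2 11.5] [0.5578 0.09   0.0411]
0.042 [-3.3  3.4  9.3]
0.045 [-1.6  5.   6.8]
0.048 [-0.6  6.9  8.3]
0.051 [-1.4  6.3  8.5]
0.054 [-0.4  6.8  8.2]
t 20.1417
contact z 0.04 [-4.1 -0.6 12.6] [0.5578 0.09   0.0411]
0.042 [-2.4  3.7  9.4]
0.045 [-2.6  3.   8.4]
0.048 [-0.9  3.4  7.5]
0.051 [-1.1  4.   7.8]
0.054 [-0.3  3.2  7.3]
t 23.4583
24.625
```

View pics/scene4.png

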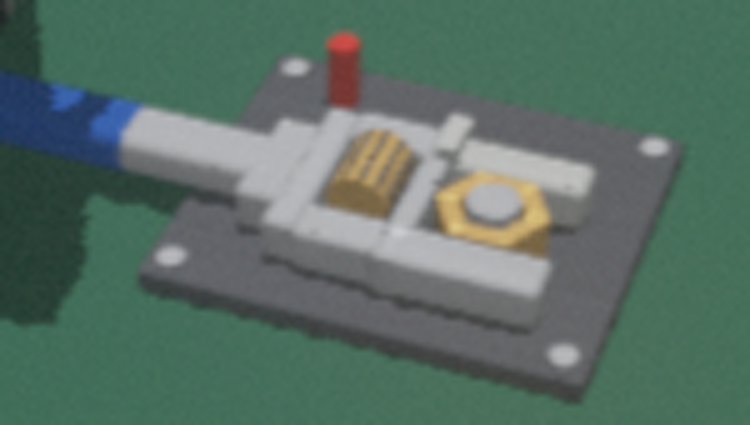

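View pics/top4.png

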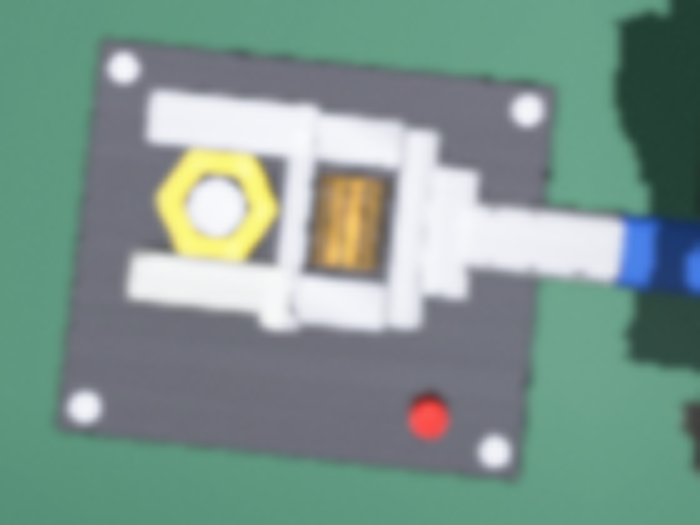

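In both crops the moving (far) jaw now sits against the nut: in the top crop the nut's lower edge and the jaw's inner edge coincide at about (215,257). I'll check the jaw shift numerically against the first picture.

```bash
python3 - <<'E'
from h import *
a=cv2.imread("pics/top1.png",0); im,_=viewer.read_camera("top"); cv2.imwrite("pics/top5.png",im[:,:,::-1]); b=cv2.imread("pics/top5.png",0)
s=8
def shift(n,x0,x1,y0,y1):
    t=cv2.resize(a[y0:y1,x0:x1],None,fx=s,fy=s,interpolation=cv2.INTER_CUBIC)
    B=cv2.resize(b[y0-9:y1+9,x0-9:x1+9],None,fx=s,fy=s,interpolation=cv2.INTER_CUBIC)
    r=cv2.matchTemplate(B,t,cv2.TM_CCOEFF_NORMED); _,m,_,l=cv2.minMaxLoc(r)
    print(n,m,(np.array(l)/s-9), "mm",(np.array(l)/s-9)*1.74)
shift("movjaw",213,242,264,279); shift("handle end",360,390,255,278); shift("fixed",216,250,226,241); shift("neck",300,320,248,270);shift("plate",203,213,285,300)
E
```

```text
movjaw 0.8269993662834167 [ 1.    -4.875] mm [ 1.74   -8.4825]
handle end 0.16025708615779877 [ 3.375 -1.75 ] mm [ 5.8725 -3.045 ]
fixed 0.9941043257713318 [0. 0.] mm [0. 0.]
neck 0.983832061290741 [-0.25  0.  ] mm [-0.435  0.   ]
plate 0.998930037021637 [0. 0.] mm [0. 0.]
```

```bash
python3 - <<'E'
from h import *
for n in ("top1","top5"):
    g=cv2.imread(f"pics/{n}.png",0).astype(float)
    o=[];i=[]
    for x in range(219,238):
        p=g[255:285,x]; 
        k=np.where(p>160)[0]; 
        # outer edge: last crossing below 160
        j=k[-1]; o.append([x,255+j+(p[j]-160)/(p[j]-p[j+1])])
    o=np.array(o); f=np.polyfit(o[:,0]-228,o[:,1],1); W=world("top",[[228,f[1]]],z=.028)[0]
    print(n,"outer edge",f.round(3), "side dist from line mm",1e3*np.dot(W[:2]-N,[-u[1],u[0]]))
    print(g[240:284,222].astype(int).tolist())
E
```

```text
top1 outer edge [1.02000e-01 2.75931e+02] side dist from line mm -43.25513201280067
[110, 108, 107, 106, 107, 115, 132, 156, 184, 209, 217, 212, 200, 181, 162, 143, 125, 114, 108, 107, 106, 105, 104, 103, 107, 141, 197, 229, 236, 235, 234, 233, 232, 231, 220, 180, 132, 108, 105, 105, 105, 105, 105, 104]
top5 outer edge [1.06000e-01 2.71055e+02] side dist from line mm -35.007880120052455
[118, 116, 115, 114, 117, 129, 151, 183, 211, 220, 219, 214, 201, 178, 155, 135, 122, 114, 105, 107, 154, 215, 239, 244, 243, 242, 241, 241, 239, 226, 184, 137, 114, 110, 111, 111, 110, 112, 113, 113, 113, 113, 113, 111]
```

```bash
python3 - <<'E'
import cv2,numpy as np
a=cv2.imread("pics/s3.png",0);b=cv2.imread("pics/scene4.png",0)
def sh(n,x0,x1,y0,y1,m=40):
    r=cv2.matchTemplate(b[y0-m:y1+m,x0-m:x1+m],a[y0:y1,x0:x1],cv2.TM_CCOEFF_NORMED);_,s,_,l=cv2.minMaxLoc(r);print(n,round(s,3),np.array(l)-m,"of 5 px/pixel")
sh("moving jaw",520,610,130,235); sh("nut",430,520,160,255); sh("plate",600,700,110,180); sh("fixed",440,570,235,340)
E
```

```text
moving jaw 0.998 [0 0] of 5 px/pixel
nut 0.88 [1 0] of 5 px/pixel
plate 0.995 [0 0] of 5 px/pixel
fixed 0.999 [0 0] of 5 px/pixel
```

The jaw didn't move at all between strokes 3 and 5, while drag rose to about 7 N. The tip was slipping, so the jaw is snug. Now I'll swing the handle by pushing its +x side at 170 mm.

```bash
python3 - <<'E'
from h import *
from scipy.spatial.transform import Rotation as Ro
env.movel(at(.17,.05,.055),R0,rate=.15); env.movel(at(.17,.018,.055),rate=.1)
f0=fw(); off=.055
def pose(th,off):
    Q=Ro.from_euler('z',-th).as_matrix(); p=Q@(at(.17,.018,off)-np.r_[N,0]); return p+np.r_[N,0],Q@R0
th=0
while off>.012:
    off-=.003; env.movel(pose(0,off)[0],rate=.06); f=fw()-f0
    if np.linalg.norm(f[:2])>1.2: break
print("contact off",off,f.round(1),env.sense()["t"])
for th in np.arange(.05,.62,.03):
    env.movel(*pose(th,off),rate=.07); f=fw()-f0; F=np.linalg.norm(f[:2])
    print(round(th,2),f.round(1))
    if F>9 and th>.3: break
print(env.sense()["t"])
p,Q=pose(th-.03,off+.02); env.movel(p,Q,rate=.1)
env.movel(p+[0,0,.12],rate=.25)
print(env.sense()["t"])
im,_=viewer.read_camera("top"); cv2.imwrite("pics/top6.png",im[:,:,::-1]); cv2.imwrite("pics/top6c.png",cv2.resize(im[205:345,190:400,::-1],None,fx=3.8,fy=3.8,interpolation=cv2.INTER_CUBIC))
E
```

```text
contact off 0.052 [-1.1  0.5 -1.1] 25.875
0.05 [-0.9  1.2 -1. ]
0.08 [-0.8  0.8 -0.4]
0.11 [-1.6  0.6 -0.9]
0.14 [-2.5 -0.2 -0.7]
0.17 [-0.6  0.8 -1.8]
0.2 [-1.6  0.4 -1.7]
0.23 [-2.  -0.4 -1.4]
0.26 [-1.7  0.5 -0.8]
0.29 [-1.3  1.1 -1. ]
0.32 [-0.9 -0.  -1.1]
0.35 [-1.9  0.2 -0.6]
0.38 [-2.   0.2 -0.8]
0.41 [-1.5  0.8 -1.4]
0.44 [-1.2 -0.1 -0.6]
0.47 [-1.3  0.3 -1. ]
0.5 [-1.2 -0.  -1.3]
0.53 [-1.3  0.8 -1. ]
0.56 [-1.   0.2 -1.6]
0.59 [-2.1 -0.1 -0.8]
30.65
31.6833
```

View pics/top6c.png

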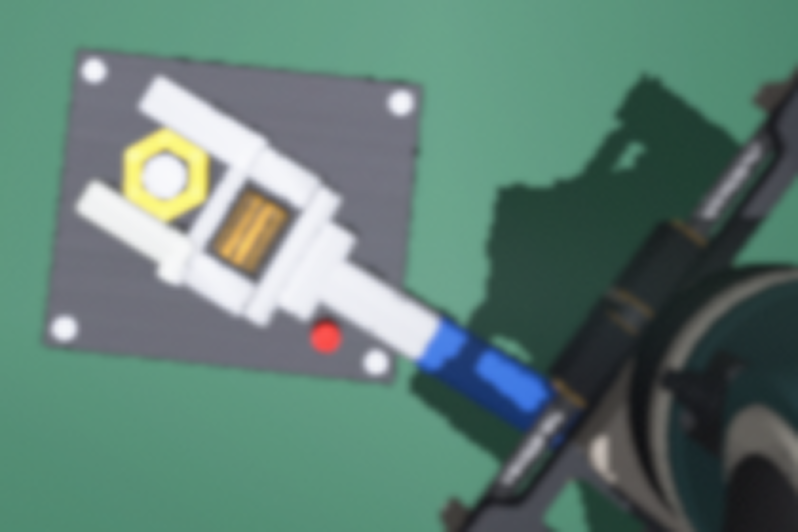

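The crop shows the handle swung down to near the red post at (325,338), and the hex nut turned by about the same angle, with its corners now up and down. I'll move the arm clear and measure the angles.

```bash
python3 - <<'E'
from h import *
p=np.array(env.sense()["ee_pos"]); env.movel(p+[0,-.16,.06],rate=.25)
im,d=viewer.read_camera("top"); cv2.imwrite("pics/top7.png",im[:,:,::-1]); d1=np.load("pics/top1d.npy")
print(env.sense()["t"],fw())
v,uu=np.mgrid[:384,:512]
P=world("top",np.c_[uu.ravel(),v.ravel()],d=d.ravel()).reshape(384,512,3)
rr=np.hypot(P[...,0]-N[0],P[...,1]-N[1]); m=(P[...,2]>.02)&(P[...,2]<.036)&(rr>.11)&(rr<.25)&(P[...,1]<.1)
q=P[m][:,:2]; rm=rr[m]
for a,b in ((.11,.15),(.15,.2),(.2,.25)):
    s=q[(rm>a)&(rm<b)]
    if len(s)>20: c=s.mean(0)-N; print(len(s),"wrench angle",np.arctan2(u[1],u[0])-np.arctan2(c[1],c[0]))
# nut orientation, before/after, from rectified hex mask
def hexang(img):
    h=cv2.cvtColor(img,cv2.COLOR_BGR2HSV); k=((h[...,0]>15)&(h[...,0]<35)&(h[...,1]>90)&(h[...,2]>110)&(abs(uu-233)<16)&(abs(v-251)<16))
    w=world("top",np.argwhere(k)[:,::-1],z=.03)[:,:2]-N; r=np.hypot(*w.T);a=np.arctan2(w[:,1],w[:,0]); s=r>.0165
    return np.angle(np.sum(r[s]**2*np.exp(6j*a[s])))/6
A=hexang(cv2.imread("pics/top1.png"));B=hexang(cv2.imread("pics/top7.png")); print("nut cw turn mod 60deg",(A-B)%(np.pi/3),A,B)
cv2.imwrite("pics/top7c.png",cv2.resize(im[205:345,190:400,::-1],None,fx=3.8,fy=3.8,interpolation=cv2.INTER_CUBIC))
E
```

```text
32.6167 [ 0.02201123 -0.49459407 -0.55875894]
341 wrench angle 0.4416791939756455
444 wrench angle 0.44275258244999094
500 wrench angle 0.30732731599968766
nut cw turn mod 60deg 0.4773864211964462 0.40093528304797305 -0.07645113814847315
```

View pics/top7c.png

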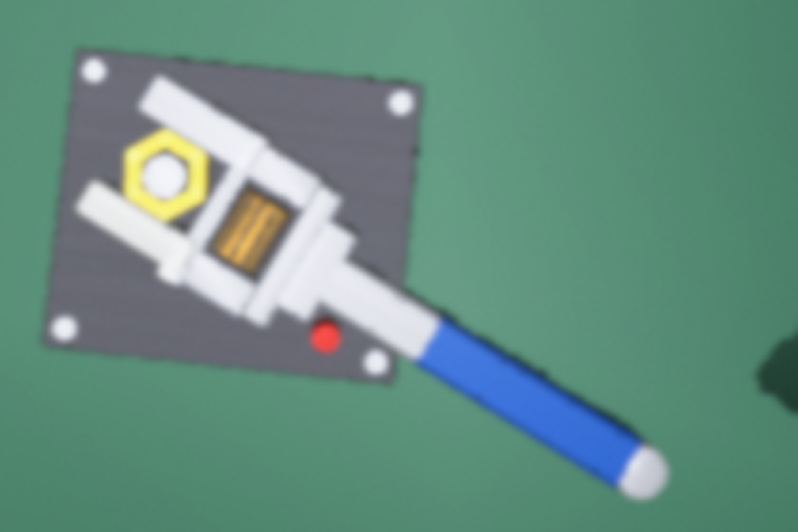

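The picture shows the arm clear, the handle straight beside the red post, and both jaws on the nut. The wrench is at 0.44 rad and the nut has turned about 0.48 rad. I'll hand it in.

```bash
python3 -c "
from station import workorder,env
workorder.finish_job(); print(env.sense()['t'])"
```

```text
the job is handed in; nothing more can be done
the job is handed in; nothing more can be done
```

I closed the jaw on the nut with five lifted drags of the closed fingertip on the worm. I then swung the handle clockwise at 170 mm, drew the arm clear and handed the job in at about 33 s of the 48 s allowed.

- **Jaw:** it looks snug. It did not move between strokes 3 and 5 while the drag rose to about 7 N, so the tip was slipping. The top picture measured only 8.2–8.7 mm of travel, coarse to 1 mm or more. That is right at the 8.5 mm limit and short of the nominal 10 mm, so the pictures alone do not settle it. I did not re-measure the jaw after the swing, but in the last picture both jaws still lie against the nut.
- **Wrench angle:** about 0.44 rad, above the 0.32 rad required but not fully on the stop post, which is at 0.50 rad. One reading near the handle's end gave 0.31 rad. I took it to be corrupted by the arm at the edge of the view, because the handle is straight and the other two readings agree.
- **Nut:** it turned about 0.48 rad (measured modulo 60°), within about 2° of the wrench, and looks flat in the last picture.
- **Pushing the handle:** the contact check triggered too early on noise. The sweep still caught the handle, and the forces I logged during it stayed below 3 N.

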